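# Fit a lamp filter and set its knurled cap

## Task

Take the filter with the orange handle out of the grey rack, slide it edgewise all the way down into the slot on top of the white lamp housing and let go of it. Then screw the black knurled cap on the housing down clockwise until it bottoms out, back it off a quarter turn, and finish while still gripping the cap there. Leave the green-handled filter, the oil bottle and the white canister where they stand.

Things in the scene. Friction and masses are not known exactly. Their poses are not given: they have to be found in the camera images.
- amber_center (a point): Mid-height centre of the loose orange-handled filter (60 g, 78 mm tall) standing on edge. Plate 5 mm thick (its x), 50 wide (y), 56 tall, lower edge 39 mm below this point; on top an orange handle 12 (x) x 24 (y) x 22 mm tall, centred 28 mm above this point. z up; half a turn about z is alike. It starts with its lower 18 mm in a rack slot, 1.5 mm play each side.
- rack: Grey rack block fixed to the bench, 46 (x) x 160 (y) x 24 mm tall, origin under its centre. Two slots in its top, in line along y, centred 40 mm either side of the middle, each 18 mm deep; the orange-handled filter stands in one, the green-handled one in the other (which is which varies).
- green_center (a point): Centre of the other filter, same shape as the first but with a green handle and window; a bystander that stays in the rack.
- slot (a point): Mouth centre of the filter slot in the white lamp housing's flat top, between two thin black lines, 55 mm above the bench. z up; slot 55 mm long along x, 8 wide along y, 30 deep, 3 mm chamfer. A filter stands in it with its plate's width along x; fully home its centre is 9 mm above this point. The cap's axis is 100 mm from here towards -y.
- lamp: White lamp housing fixed to the bench, 110 (x) x 180 (y) x 55 mm tall, origin under its centre, z up. On its top: the slot at y +50 mm, the threaded post with the black cap at y -50 mm.
- cap_center (a point): Centre, half-way up, of the black knurled round cap, 40 mm in diameter and 28 mm tall, on its threaded post, axis vertical, on top of the lamp housing. Its underside is 14 mm above the housing's top when bottomed out. It turns with the cap and has a red radial mark on its top.
- cap (a joint): Turn of the cap on its thread, rad: 0 = bottomed out on a hard stop; grows as it unscrews (counter-clockwise from above), clockwise screws it down. Starts 1.9 to 3.2 rad from the stop, already caught on the thread; it cannot come off (limit 4.2). Sinks 8 mm per full turn. Turning takes about 0.08 N m; it stays where it is left.
- oil: Small oil bottle, 32 mm in diameter, 75 mm tall, standing loose; origin under its centre. A bystander.
- canister: White plastic canister, 46 mm in diameter, 62 mm tall, standing loose; origin under its centre. A bystander.

How it is judged:
On the way, in this order (a step that is already met when the one before it is completed fails the run):
1. the orange-handled filter stands fully home in the lamp's slot and is let go (horizontal distance between amber_center and slot below 0.006 m and z of amber_center in the frame of slot below 0.0125 m and angle between amber_center's own z axis and vertical below 0.15 rad and contact force between the fingers and amber below 0.2 N), for 0.2 s.
2. the fingers have screwed the cap down until it bottoms out (value of joint cap below 0.05 rad and contact force between the fingers and cap above 2 N), for 0.1 s.
3. the cap is backed off a quarter turn and held (value of joint cap between 1.271 and 1.871 rad and contact force between the fingers and cap above 2 N), for 0.2 s.
At the end, for the whole second after the job is handed in: Filter fully home in the slot (centre within 6 mm of the slot's centre from above, at most 12.5 mm above its mouth, leaning under 0.15 rad), at rest, untouched; the cap still, a quarter turn (1.57 rad, give or take 0.3) off its stop, gripped with over 2 N (all of step 1 and all of step 3 and angular speed of cap below 0.1 rad/s and linear speed of amber below 0.02 m/s); the arm keeps its last pose, push and grip.
It fails at once if the green-handled filter is taken or pushed from its place (over 15 mm) (distance of green_center from where it was at the start of the episode above 0.015 m).
It fails at once if the oil bottle is moved over 25 mm (distance of oil from where it was at the start of the episode above 0.025 m).
It fails at once if the canister is moved over 25 mm (distance of canister from where it was at the start of the episode above 0.025 m).
It also fails if it takes over 72 s, if anything falls off the work surface, if the arm or the gripper's body presses on something with over 40 N, if the wrist force passes 120 N, or if a joint passes its speed limit or range.

## Robot

A 6-joint arm with a two-finger parallel gripper is mounted at the origin on the work surface. World frame = base frame: x ahead of the robot, y to its left, z up, the work surface at z = 0. Lengths are in m, angles in rad, forces in N, time in s.
With the tool pointing down it reaches from about 0.3 to 0.85 m from the base axis. Payload 4.2 kg.
Tool frame: the origin (TCP) lies at the centre of the arm's flange, where the gripper is bolted on; the fingertips stand finger_overhang ahead of it and the grasp point (between the pads) lies 172 mm ahead of it (finger_overhang is the distance from the TCP to the fingertips, in m); z points along the fingers, y is the direction in which the jaws open and shut (so a half turn about z gives the same grasp; the last joint's range is limited). The gripper opens to 91 mm and grips with 3 to 60 N. Pads are 32 mm wide; open, the fingers measure 118 mm over their backs; the gripper's body (76 mm by 178 mm) begins 60 mm behind the grasp point.
Start: joints at [1.132, 0.32, 1.565, -0, 1.257, -0.02], TCP at [0.234, 0.525, 0.405] pointing down, gripper open.
Joint ranges: [-3.11, 3.11], [-0.84, 2.01], [0.21, 2.61], [-1.34, 4.49], [0.05, 2.63], [-2.56, 2.56]. Speed limits (rad/s): [2.57, 2.57, 3.14, 3.14, 3.14, 3.14].

## Interface

Orientations are given as a 3x3 rotation matrix whose columns are the frame's x, y, z axes.
In Python, from plant import state, get_image, finish_job, trace, finger_overhang gives the robot as it stands.
- The arm moves only by the tool step_arm, never from a script. Its argument "series" is a list that holds one entry, the list of rows, each a list of 5 numbers: the shift along the tool's x, y, z in m, then the turn about the tool's z in rad, then the finger opening in m, from 0 to 0.0912. A call has 1 to 8 rows; each row shifts and turns the commanded pose from where the row before left it, along the tool's axes as they then stand; what a row does not reach is not made up. A row lasts 1/8 s, in which the tool goes at most 62.5 mm and 10.7 degrees, less where a joint would pass 70% of its speed; a pose out of reach is approached as far as the arm can. A call with a gripper value outside its range is refused whole. The fingers move at their own pace and stop on an object; "newtons" is the grip in N (left out, the last holds). Time passes only in rows, so rows that do not move let the fingers close. It gives the time, the measured TCP pose, the force and the opening at its end, in the units of the state.
- state(): the state, without advancing time (a new reading comes with each control period).
- get_image(name): name is "side" or "top"; returns a dict with "color" (400x640x3 uint8, red, green, blue), "camera_matrix" (3x3 intrinsics, pixels), "dist" ([k1, k2, p1, p2, k3] as OpenCV has them; the pictures are not rectified), "xyz" and "orientation" of the camera in the world. Camera axes: x right, y down, z forward; pixel columns grow to the right and rows downward; lengths in m; the calibration is good to about 2 mm. A picture is of the moment at which its call begins. There is no depth.
- finish_job(): hands the job in, once; it reports no verdict.
Trained networks look in the newest picture that a camera, given by its name, has taken for a name from the list of things; names that differ only in an ending like _2 or _b are one class to them, and where a whole thing is asked for, a point or a joint stands for the part that bears it (a point fixed in the world has none). Each returns a list of dicts, best first, with "conf" (0 to 1); they miss things now and then, are a little off and sometimes report something else, mostly with a low value. They report only what shows in the picture. A call takes as long as a camera call.
- trace(camera, label): "region" (400x640 bool, what is visible of it) and "xy" ([column, row] in pixels, amid what is visible of it).
The state is a dict: "clock": time; "joint_positions": joint angles; "joint_velocities": joint speeds; "effort": joint torques, N m; "eef_pos": TCP position; "orientation": TCP orientation; "ft_force": force on the tool from outside, world axes, zero at the start; "wrist_torque": the same for the moment, N m; "width": finger opening in m.
Only numpy, scipy, OpenCV 4.12 (cv2) and the standard library are available. Lean on these libraries where they do the work, as an engineer would, in place of code of your own. Each camera call takes 0.05 s, during which the arm holds its last target. There are 200 camera calls.

## Working session

There is one attempt and no reset: what is moved stays moved. The work goes in short steps, Python scripts to look and compute and a tool call to move; the robot and the scene stay as the last step left them, time stands still between calls to the robot, and variables do not carry over. Pictures are saved under pics/ and viewed, about 8 in all and at most 12, crops included, and the job is handed in when it is done.

Besides the shell and the picture viewer there is one more tool, called after ">>>" as name([rows], argument=value, ...), one row to a line, values as JSON. step_arm: Moves the arm, as the interface text tells. Its arguments: {"type":"object","properties":{"series":{"type":"array"},"newtons":{"type":"number"}},"required":["series"]}

```bash
mkdir -p pics; ls; python3 - <<'E'
from plant import *
import cv2,numpy as np
s=state();print({k:np.round(v,3).tolist() for k,v in s.items()},finger_overhang)
for n in("top","side"):
    g=get_image(n);cv2.imwrite(f"pics/{n}0.png",g["color"][:,:,::-1]);print(n,np.round(g["camera_matrix"],1).tolist(),g["dist"],g["xyz"],np.round(g["orientation"],3).tolist())
    for l in("amber_center","green_center","cap","lamp","rack","oil","canister"):
        print(l,[(np.round(d["xy"]).tolist(),round(d["conf"],2),int(d["region"].sum())) for d in trace(n,l)][:3])
E
```

```text
pics
{'clock': 0.0, 'joint_positions': [1.132, 0.32, 1.566, 0.0, 1.257, -0.02], 'joint_velocities': [0.001, 0.001, 0.001, -0.0, -0.001, -0.0], 'effort': [-0.0, -41.246, -23.197, 0.073, 0.046, -0.0], 'eef_pos': [0.234, 0.525, 0.404], 'orientation': [[-0.914, 0.407, -0.001], [0.407, 0.914, -0.002], [0.0, -0.002, -1.0]], 'ft_force': [-0.041, 0.292, 0.267], 'wrist_torque': [0.015, -0.03, 0.025], 'width': 0.092} 0.1908
top [[509.9, 0.0, 315.1], [0.0, 509.9, 205.1], [0.0, 0.0, 1.0]] [-0.15162549  0.          0.          0.          0.        ] [ 4.14862737e-01 -5.19178250e-04  1.20096474e+00] [[-0.027, -0.982, 0.186], [-1.0, 0.029, 0.008], [-0.014, -0.186, -0.982]]
amber_center [([233.0, 255.0], 0.72, 104)]
green_center [([268.0, 248.0], 0.5, 96)]
cap [([425.0, 267.0], 0.62, 303)]
lamp [([395.0, 263.0], 0.59, 4217)]
rack [([254.0, 254.0], 0.8, 1244)]
oil [([346.0, 160.0], 0.52, 214)]
canister [([285.0, 171.0], 0.64, 413)]
side [[440.3, 0.0, 325.4], [0.0, 440.3, 205.4], [0.0, 0.0, 1.0]] [0.03693839 0.         0.         0.         0.        ] [ 0.15341143 -0.43349312  0.52792097] [[0.674, -0.435, 0.598], [-0.739, -0.374, 0.56], [-0.02, -0.819, -0.574]]
amber_center [([216.0, 204.0], 0.72, 451), ([250.0, 216.0], 0.59, 536)]
green_center [([250.0, 216.0], 0.69, 546)]
cap [([381.0, 312.0], 0.76, 1093)]
lamp [([360.0, 329.0], 0.57, 11362)]
rack [([234.0, 230.0], 0.75, 1437)]
oil [([396.0, 210.0], 0.68, 498)]
canister [([330.0, 188.0], 0.73, 602)]
```

View pics/top0.png

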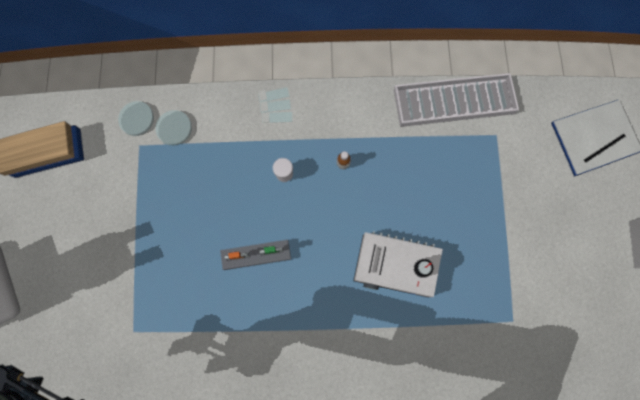

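View pics/side0.png

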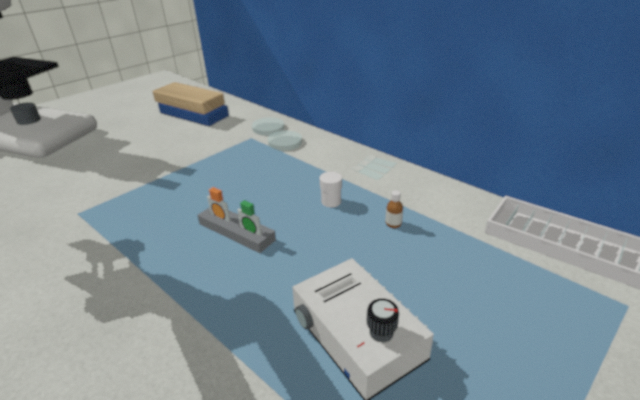

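The top view shows the orange handle at (233,255), the green one at (268,250), the lamp slot at (377,260) and the cap at (424,268). The side view agrees, with the orange handle at (216,196) and the cap at (383,312).

```bash
cat > h.py <<'E'
from plant import *
import cv2,numpy as np
from scipy.optimize import minimize,least_squares
def proj(g,P):
    R=np.array(g["orientation"]).T;t=-R@np.array(g["xyz"])
    return cv2.projectPoints(np.float64(P).reshape(-1,3),cv2.Rodrigues(R)[0],t,np.float64(g["camera_matrix"]),np.float64(g["dist"]))[0][:,0]
def tri(gs,uv,p0=(.4,.1,.08)):
    r=least_squares(lambda p:np.ravel([proj(g,p)[0]-u for g,u in zip(gs,uv)]),p0);return r.x,np.sqrt(np.mean(r.fun**2))
def atz(g,uv,z):
    return least_squares(lambda q:proj(g,[q[0],q[1],z])[0]-uv,[.4,0]).x
def handle(g,col,win):
    h=cv2.cvtColor(g["color"],cv2.COLOR_RGB2HSV);lo,hi=((3,140,120),(16,255,255)) if col=="o" else ((50,120,50),(85,255,255))
    m=cv2.inRange(h,lo,hi);x0,x1,y0,y1=win;k=np.zeros_like(m);k[y0:y1,x0:x1]=m[y0:y1,x0:x1]
    n,l,s,c=cv2.connectedComponentsWithStats(k);return c[1:],s[1:]
def box(x,y,a,sx,sy,z0,z1):
    c=np.array([[i*sx/2,j*sy/2] for i in(-1,1) for j in(-1,1)])@np.array([[np.cos(a),np.sin(a)],[-np.sin(a),np.cos(a)]])+[x,y]
    return np.array([[*q,z] for q in c for z in(z0,z1)])
def fit(gs,masks,p0,dims,extra=None):
    S=4
    M=[cv2.resize(m.astype(np.uint8),None,fx=S,fy=S,interpolation=0) for m in masks]
    def cost(p):
        c=0
        for g,m in zip(gs,M):
            k=np.zeros_like(m);h=cv2.convexHull(np.float32(proj(g,box(*p,*dims))))
            cv2.fillConvexPoly(k,np.int32(np.round((h+.5)*S-.5)),1)
            if extra: 
                q=np.asarray(extra);w=[p[0]-q[0]*np.sin(p[2]),p[1]+q[0]*np.cos(p[2])]
                t=np.linspace(0,6.28,24);C=np.array([[w[0]+.02*np.cos(i),w[1]+.02*np.sin(i),z] for i in t for z in q[1:]])
                h=cv2.convexHull(np.float32(proj(g,C)));e=np.zeros_like(m);cv2.fillConvexPoly(e,np.int32(np.round((h+.5)*S-.5)),1)
                k&=1-e; m=m&(1-e)
            c+=1-(k&m).sum()/(k|m).sum()
        return c
    sp=np.array([p0]+[np.array(p0)+d for d in np.diag([.01,.01,.1])])
    r=minimize(cost,p0,method="Nelder-Mead",options=dict(initial_simplex=sp,xatol=1e-5,fatol=1e-5));return r.x,r.fun
E
python3 - <<'E'
from h import *
gs=[];tr={}
for n in("top","side"):
    gs.append(get_image(n))
    for l in("lamp","rack","cap","oil","canister"):
        t=trace(n,l);tr[n,l]=t[0] if t else None
for c,w in(("o",[(215,250,240,270),(205,228,180,206)]),("g",[(255,290,235,265),(238,260,195,216)])):
    for g,ww in zip(gs,w):
        a,s=handle(g,c,ww);print(c,a.round(1).tolist(),s[:,4].tolist())
for l,z in(("cap",.085),("oil",.037),("canister",.031)):
    print(l,tri(gs,[tr[n,l]["xy"] for n in("top","side")]))
lp=fit(gs,[tr[n,"lamp"]["region"] for n in("top","side")],[.3,-.16,-.1],(.11,.18,0,.055),(-.05,.055,.1));print("lamp",lp)
rk=atz(gs[0],tr["top","rack"]["xy"],.02);print(rk)
x,y,a=lp[0]
for o in(.05,-.05):print(x-o*np.sin(a),y+o*np.cos(a))
im=gs[0]["color"].copy();im2=gs[1]["color"].copy()
ims=[]
for g,(x0,y0,x1,y1) in zip(gs,((200,220,460,310),(190,170,450,400))):
    k=cv2.resize(g["color"][y0:y1,x0:x1,::-1],None,fx=3,fy=3,interpolation=2)
    def dr(P,c):
        for q in proj(g,P):cv2.circle(k,tuple(np.int32((q-[x0,y0]+.5)*3)),2,c,-1)
    dr(box(x,y,a,.11,.18,0,.055),(255,0,255))
    dr(box(x-.05*np.sin(a),y+.05*np.cos(a),a,.055,.008,.055,.055),(0,255,0))
    ims.append(k[:600]);cv2.imwrite(f"pics/c{len(ims)}.png",k[:600])
E
```

```text
o [[233.6, 254.8]] [55]
o [[215.6, 194.3], [214.9, 204.7]] [98, 7]
g [[269.6, 249.5]] [49]
g [[247.2, 207.5]] [111]
cap (array([ 0.47967864, -0.22378534,  0.09093217]), np.float64(0.0311767805242669))
oil (array([ 0.74068544, -0.06265491,  0.03167461]), np.float64(1.0800036513025384))
canister (array([0.71921073, 0.07499899, 0.03994484]), np.float64(0.18659533294682307))
lamp (array([ 0.3 , -0.16, -0.1 ]), np.float64(2.0))
[0.52718431 0.14195866]
0.3049916708323414 -0.11024979173609871
0.29500832916765857 -0.20975020826390128
```

View pics/c1.png

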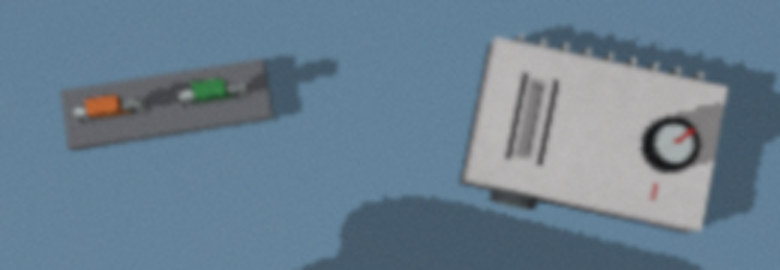

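View pics/c2.png

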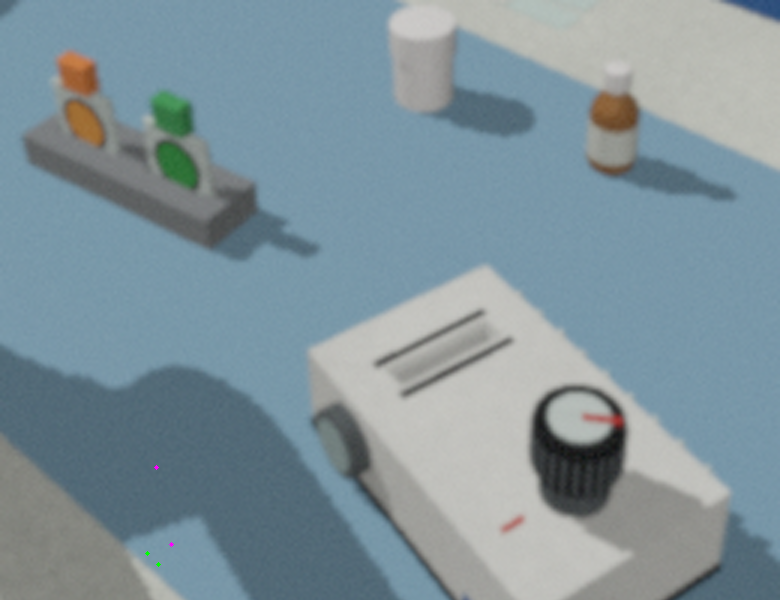

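```bash
python3 - <<'E'
from h import *
gs=[];tr={}
for n in("top","side"):
    gs.append(get_image(n))
    for l in("lamp","rack","cap"):
        t=trace(n,l);tr[n,l]=t[0]["region"] if t else None
N=("top","side")
o,e1=tri(gs,[(233.6,254.8),(215.6,194.3)]);gr,e2=tri(gs,[(269.6,249.5),(247.2,207.5)])
print("orange",o,e1,"green",gr,e2,"yaw",np.arctan2(-(o-gr)[0],(o-gr)[1]),np.linalg.norm(o-gr))
rk,f=fit(gs,[tr[n,"rack"] for n in N],[.51,.14,.15],(.046,.16,0,.024));print("rack",rk,f)
for s in(.04,-.04):print("  slotpos",rk[0]-s*np.sin(rk[2]),rk[1]+s*np.cos(rk[2]))
lp,f=fit(gs,[tr[n,"lamp"] for n in N],[.49,-.17,-.2],(.11,.18,0,.055),(-.05,.055,.1));print("lamp",lp,f)
x,y,a=lp
for q in(.05,-.05):print("  slot/cap",x-q*np.sin(a),y+q*np.cos(a))
for i,n in enumerate(N):print("cap one-view",n,np.round(proj(gs[i],[x+.05*np.sin(a),y-.05*np.cos(a),.087])[0],1))
# slot ends/lines from the side crop (px/3): black line ends
L=np.array([[376,364],[484,311],[403,394],[511,340]])/3+[190,170]-.5+1/6
P=np.array([atz(gs[1],q,.055) for q in L]);print("side lines",P.round(4).tolist(),P.mean(0))
T=np.array([[509,158],[525,74],[541,165],[556,80]])/3+[200,220]-.5+1/6
Q=np.array([atz(gs[0],q,.055) for q in T]);print("top lines",Q.round(4).tolist(),Q.mean(0))
for W in(P,Q):
    d=(W[1]-W[0])+(W[3]-W[2]);print("slot yaw",np.arctan2(d[1],d[0]))
E
```

```text
orange [0.52120042 0.19416918 0.07133226] 0.1616200876092596 green [0.53109683 0.11312745 0.07288802] 0.1031523754369481 yaw 0.12151340098194856 0.08165856299026539
rack [0.52642554 0.15322971 0.13408732] 0.45615648077611837
  slotpos 0.5210781042214071 0.19287066525060959
  slotpos 0.531772974449627 0.11358876472595303
lamp [ 0.49087495 -0.17451544 -0.2464329 ] 0.08168803090190191
  slot/cap 0.503072260513143 -0.12602599775109707
  slot/cap 0.4786776417548509 -0.2230048747070486
cap one-view top [423.  268.3]
cap one-view side [381.9 315.4]
side lines [[0.4747, -0.1073], [0.5378, -0.1234], [0.4691, -0.1303], [0.5308, -0.1466]] [ 0.50311895 -0.12686673]
top lines [[0.4756, -0.108], [0.5382, -0.1227], [0.4697, -0.1317], [0.533, -0.1459]] [ 0.50411442 -0.12706953]
slot yaw -0.2535822131424484
slot yaw -0.22660339644026123
```

Everything agrees with the given sizes: the slots are 80 mm apart, the cap is 100 mm from the slot, and handle z is about 0.073. Moving over the orange filter.

>>> step_arm([
  [[-0.05,-0.0233,0,0,0.09],[-0.05,-0.0233,0,0,0.09],[-0.05,-0.0233,0,0,0.09],[-0.05,-0.0233,0,0,0.09],[-0.05,-0.0233,0,0,0.09],[-0.05,-0.0233,0,0,0.09],[-0.05,-0.0233,0,0,0.07],[-0.047,-0.0229,0,0,0.06]],
])

```text
clock: 2.8
eef_pos: [0.522, 0.1923, 0.4049]
orientation: [[-0.913, 0.407, 0.001], [0.407, 0.913, 0.0], [-0.0, 0.001, -1.0]]
ft_force: [-0.6, 0.7, -0.2]
width: 0.0728
```

>>> step_arm([
  [[0,0,0.008,0.17,0.06],[0,0,0.008,0.17,0.06],[0,0,0.008,0.17,0.06],[0,0,0.008,0.17,0.06],[0,0,0.008,0.17,0.06],[0,0,0.01,0.17,0.06],[0,0,0.01,0,0.06],[0,0,0,0,0.06]],
])

```text
clock: 3.8
eef_pos: [0.5207, 0.1939, 0.3439]
orientation: [[-0.134, 0.991, -0.002], [0.991, 0.134, -0.001], [-0.0, -0.002, -1.0]]
ft_force: [-0.1, 0.4, -0.5]
width: 0.0603
```

```bash
cat > go.py <<'E'
import sys
from plant import state
import numpy as np
# usage: x y z yangle(target grasp point) -> tool-frame shift & turn
t=list(map(float,sys.argv[1:5]));s=state();R=np.array(s["orientation"]);p=np.array(s["eef_pos"])
g=p+R[:,2]*.172
d=np.array(t[:3])-g;ya=np.arctan2(R[1,1],R[0,1])
print("grasp",g.round(4),"tool shift",(R.T@d).round(4),"yang",ya.round(3),"turn",round(ya-t[3],3),"j",np.round(s["joint_positions"],2),"F",np.round(s["ft_force"],1),"Tz",np.round(s["wrist_torque"],2),"w",round(s["width"],4),"t",round(s["clock"],2),"z",R[:,2].round(4))
E
python3 go.py .521 .1935 .073 .13
```

```text
grasp [0.5204 0.1937 0.1719] tool shift [-0.0003  0.0008  0.0989] yang 0.134 turn 0.004 j [0.34 0.34 1.7  0.   1.11 0.2 ] F [-0.1  0.4 -0.5] Tz [-0.08 -0.02 -0.02] w 0.0603 t 3.8 z [-1.8e-03 -6.0e-04 -1.0e+00]
```

>>> step_arm([
  [[0,0.0005,0.025,0,0.06],[0,0,0.025,0,0.06],[0,0,0.025,0,0.05],[0,0,0.015,0,0.04],[0,0,0.008,0,0.03],[0,0,0,0,0.025],[0,0,0,0,0.025]],
])

```text
clock: 4.68
eef_pos: [0.5217, 0.1941, 0.2476]
orientation: [[-0.132, 0.991, 0.002], [0.991, 0.132, 0.001], [0.0, 0.002, -1.0]]
ft_force: [-0.2, 0.0, 1.1]
width: 0.0253
```

```bash
python3 go.py .521 .1935 .073 .13; python3 - <<'E'
from h import *
k=[]
for n,(x0,y0) in(("top",(180,200)),("side",(160,120))):
    g=get_image(n);k.append(cv2.resize(g["color"][y0:y0+133,x0:x0+133,::-1],None,fx=3,fy=3,interpolation=2))
cv2.imwrite("pics/g1.png",np.hstack(k))
E
```

```text
grasp [0.522  0.1942 0.0756] tool shift [-0.0006 -0.0011  0.0026] yang 0.132 turn 0.002 j [0.34 0.44 1.82 0.   0.88 0.2 ] F [-0.2  0.   1.1] Tz [-0.06  0.05  0.02] w 0.0253 t 4.67 z [ 1.6e-03  6.0e-04 -1.0e+00]
```

View pics/g1.png

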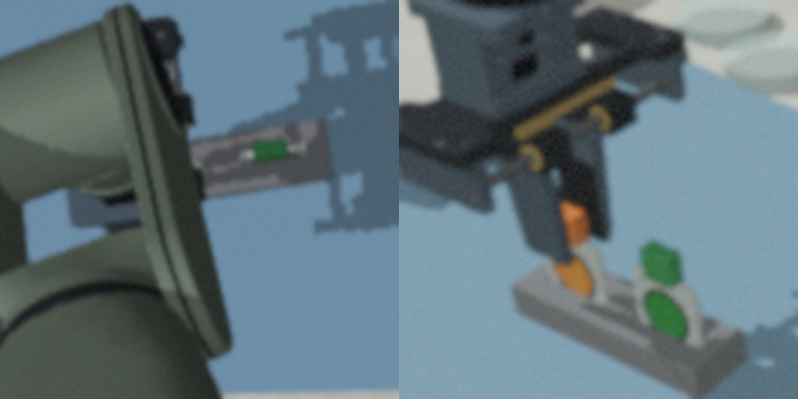

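The side crop shows the orange handle between the open fingers, at about (575,225) in the crop. The green filter is clear of the gripper. Closing.

>>> step_arm([
  [[0,0,0.001,0,0.012],[0,0,0,0,0.006],[0,0,0,0,0.003],[0,0,0,0,0.003],[0,0,0,0,0.003]],
], newtons=25)

```text
clock: 5.4
eef_pos: [0.5214, 0.194, 0.2459]
orientation: [[-0.132, 0.991, 0.0], [0.991, 0.132, 0.0], [0.0, 0.0, -1.0]]
ft_force: [-0.4, -0.8, 2.2]
width: 0.0115
```

>>> step_arm([
  [[0,0,-0.005,0,0.003],[0,0,-0.01,0,0.003],[0,0,-0.015,0,0.003],[0,0,-0.02,0,0.003],[0,0,-0.03,0,0.003],[0,0,-0.03,0,0.003],[0,0,-0.02,0,0.003],[0,0,0,0,0.003]],
])

```text
clock: 6.4
eef_pos: [0.5216, 0.1941, 0.3783]
orientation: [[-0.132, 0.991, 0.005], [0.991, 0.132, 0.002], [0.001, 0.005, -1.0]]
ft_force: [0.6, 0.0, 0.1]
width: 0.0121
```

```bash
python3 go.py .5035 -.1268 .205 1.33
```

```text
grasp [0.5224 0.1944 0.2063] tool shift [-0.3159 -0.061   0.0006] yang 0.132 turn -1.198 j [0.34 0.31 1.65 0.   1.18 0.2 ] F [0.6 0.  0.1] Tz [-0.05  0.04 -0.04] w 0.0121 t 6.4 z [ 0.0048  0.0018 -1.    ]
```

>>> step_arm([
  [[-0.02,-0.004,0,0,0.003],[-0.045,-0.0087,0,0,0.003],[-0.05,-0.0097,0,0,0.003],[-0.05,-0.0097,0,0,0.003],[-0.05,-0.0097,0,0,0.003],[-0.05,-0.0097,0,0,0.003],[-0.035,-0.0065,0,0,0.003],[-0.016,-0.003,0,0,0.003]],
])

```text
clock: 7.4
eef_pos: [0.5014, -0.1295, 0.3747]
orientation: [[-0.129, 0.992, -0.002], [0.992, 0.129, 0.0], [0.001, -0.002, -1.0]]
ft_force: [0.6, 0.5, -1.2]
width: 0.0117
```

>>> step_arm([
  [[0,0,0,-0.171,0.003],[0,0,0,-0.171,0.003],[0,0,0,-0.171,0.003],[0,0,0,-0.171,0.003],[0,0,0,-0.171,0.003],[0,0,0,-0.171,0.003],[0,0,0,-0.171,0.003],[0,0,0,0,0.003]],
])

```text
clock: 8.4
eef_pos: [0.5022, -0.127, 0.3751]
orientation: [[-0.971, 0.241, -0.001], [0.241, 0.971, 0.001], [0.001, 0.0, -1.0]]
ft_force: [0.4, 0.8, 0.1]
width: 0.0118
```

```bash
python3 go.py .5035 -.1268 .145 1.33; python3 - <<'E'
from h import *
k=[]
for n,(x0,y0) in(("top",(320,190)),("side",(260,150))):
    g=get_image(n);k.append(cv2.resize(g["color"][y0:y0+180,x0:x0+133,::-1],None,fx=3,fy=3,interpolation=2))
cv2.imwrite("pics/g2.png",np.hstack(k))
E
```

```text
grasp [ 0.5019 -0.1268  0.2031] tool shift [-0.0016  0.0004  0.0581] yang 1.327 turn -0.003 j [-0.27  0.25  1.74  0.    1.15 -1.6 ] F [0.4 0.8 0.1] Tz [ 0.03  0.01 -0.01] w 0.0118 t 8.4 z [-1.4e-03  7.0e-04 -1.0e+00]
```

View pics/g2.png

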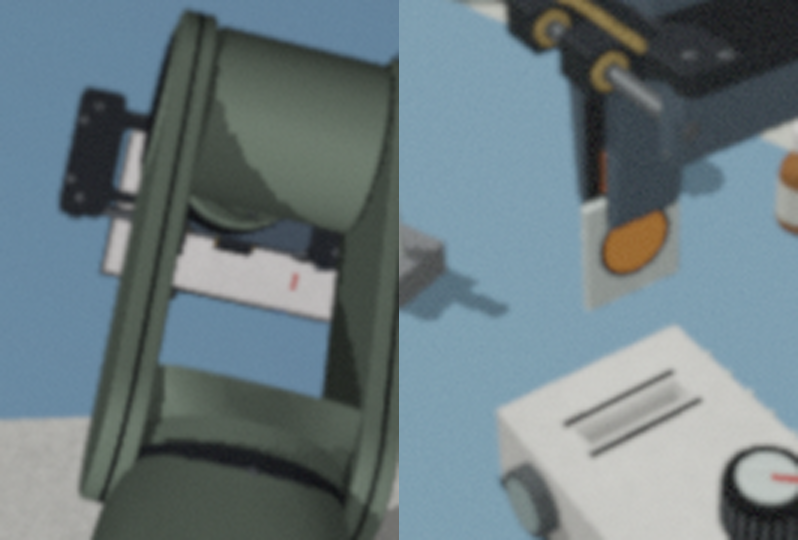

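The side crop shows the filter hanging upright over the slot and aligned with it. Its bottom corners are near (586,311) and (678,271) in the crop. I'll check its offset along the slot.

```bash
python3 - <<'E'
from h import *
g=get_image("side")
A=[np.array([(u-399)/3+260-.33,v/3+150-.33]) for u,v in((586,311),(678,271))]
P=np.array([atz(g,q,.135) for q in A]);d=P[1]-P[0];print(P,P.mean(0),np.linalg.norm(d),np.arctan2(d[1],d[0]))
# predicted corners for filter centred at the grasp point
s=state();R=np.array(s["orientation"]);c=np.array(s["eef_pos"])+R[:,2]*.240
for sx in(-1,1):
  for sy in(-1,1):print(sx,sy,((proj(g,c+R[:,0]*sx*.025+R[:,1]*sy*.0025)[0]-[260,150]+.33)*3+[399,0]).round(0))
E
```

```text
[[ 0.47673475 -0.12199134]
 [ 0.52549871 -0.13524471]] [ 0.50111673 -0.12861803] 0.050532917083144085 -0.2653758260555695
-1 -1 [679. 270.]
-1 1 [672. 265.]
1 -1 [589. 311.]
1 1 [583. 305.]
```

>>> step_arm([
  [[-0.0015,0.0003,0.02,0,0.003],[0,0,0.025,0,0.003],[0,0,0.02,0,0.003],[0,0,0.008,0,0.003],[0,0,0,0,0.003]],
])

```text
clock: 9.18
eef_pos: [0.5041, -0.1273, 0.3026]
orientation: [[-0.971, 0.24, -0.001], [0.24, 0.971, 0.0], [0.001, 0.0, -1.0]]
ft_force: [-0.4, -0.4, -0.5]
width: 0.0121
```

```bash
python3 go.py .5035 -.1268 .094 1.327
```

```text
grasp [ 0.504  -0.1273  0.1306] tool shift [0.0005 0.0004 0.0366] yang 1.328 turn 0.001 j [-0.27  0.32  1.84  0.    0.98 -1.6 ] F [-0.4 -0.4 -0.5] Tz [ 0.01  0.04 -0.01] w 0.0121 t 9.18 z [-6.e-04  3.e-04 -1.e+00]
```

>>> step_arm([
  [[0,0.0003,0.004,0,0.003],[0,0,0.004,0,0.003],[0,0,0.004,0,0.003],[0,0,0.004,0,0.003],[0,0,0,0,0.003]],
])

```text
clock: 9.8
eef_pos: [0.504, -0.127, 0.2864]
orientation: [[-0.971, 0.239, -0.001], [0.239, 0.971, 0.0], [0.001, 0.0, -1.0]]
ft_force: [1.2, 0.1, -0.7]
width: 0.0115
```

>>> step_arm([
  [[0,0,0.005,0,0.003],[0,0,0.005,0,0.003],[0,0,0.004,0,0.003],[0,0,0.003,0,0.003],[0,0,0.002,0,0.003],[0,0,0,0,0.003]],
])

```text
clock: 10.55
eef_pos: [0.5041, -0.127, 0.2676]
orientation: [[-0.971, 0.239, -0.0], [0.239, 0.971, 0.0], [0.0, 0.0, -1.0]]
ft_force: [0.3, -0.1, -0.1]
width: 0.012
```

>>> step_arm([
  [[0,0,0.001,0,0.003],[0,0,0.001,0,0.003],[0,0,0,0,0.003]],
])

```text
clock: 10.92
eef_pos: [0.5041, -0.127, 0.2657]
orientation: [[-0.971, 0.239, -0.0], [0.239, 0.971, 0.0], [0.0, 0.0, -1.0]]
ft_force: [0.1, -0.4, -0.6]
width: 0.0117
```

>>> step_arm([
  [[0,0,0.001,0,0.003],[0,0,0.001,0,0.003],[0,0,0,0,0.003]],
])

```text
clock: 11.3
eef_pos: [0.5042, -0.1271, 0.2649]
orientation: [[-0.971, 0.239, 0.001], [0.239, 0.971, -0.0], [-0.001, 0.0, -1.0]]
ft_force: [-1.8, 0.3, 8.1]
width: 0.0116
```

Contact came at the expected home height, with 8 N up at grasp z 0.093. Releasing and rising.

>>> step_arm([
  [[0,0,-0.001,0,0.02],[0,0,0,0,0.04],[0,0,0,0,0.05],[0,0,0,0,0.05],[0,0,-0.01,0,0.05],[0,0,-0.03,0,0.06],[0,0,-0.04,0,0.07],[0,0,0,0,0.075]],
])

```text
clock: 12.3
eef_pos: [0.5049, -0.1273, 0.3485]
orientation: [[-0.971, 0.239, 0.008], [0.239, 0.971, -0.002], [-0.008, -0.0, -1.0]]
ft_force: [0.3, 0.5, -0.2]
width: 0.0745
```

```bash
python3 go.py .479 -.2235 .165 1.963; python3 - <<'E'
from h import *
k=[]
for n,(x0,y0) in(("top",(320,190)),("side",(260,170))):
    g=get_image(n);k.append(cv2.resize(g["color"][y0:y0+170,x0:x0+133,::-1],None,fx=3,fy=3,interpolation=2))
cv2.imwrite("pics/g3.png",np.hstack(k))
E
```

```text
grasp [ 0.5063 -0.1276  0.1765] tool shift [ 0.0036 -0.0996  0.0115] yang 1.329 turn -0.634 j [-0.27  0.28  1.78  0.    1.08 -1.6 ] F [ 0.3  0.5 -0.2] Tz [0.07 0.02 0.01] w 0.0745 t 12.3 z [ 0.0078 -0.002  -1.    ]
```

View pics/g3.png

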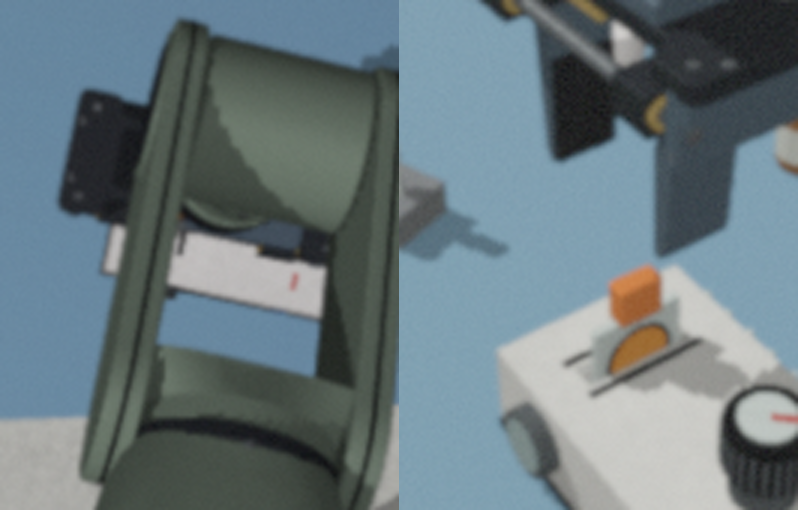

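The filter stands upright in the slot, with its handle at (636,295) in the crop, and the fingers are clear. On to the cap.

>>> step_arm([
  [[0.0018,-0.03,0,0,0.075],[0.0018,-0.04,0,0,0.075],[0,-0.0296,0,0,0.075],[0,0,0,-0.16,0.075],[0,0,0,-0.16,0.075],[0,0,0,-0.16,0.075],[0,0,0,-0.15,0.075],[0,0,0,0,0.075]],
])

```text
clock: 13.4
eef_pos: [0.4765, -0.2228, 0.3435]
orientation: [[-0.926, -0.377, -0.002], [-0.377, 0.926, 0.001], [0.002, 0.002, -1.0]]
ft_force: [0.4, -0.7, -0.9]
width: 0.0751
```

```bash
python3 go.py .4792 -.2236 .086 1.963
```

```text
grasp [ 0.4761 -0.2225  0.1715] tool shift [-0.0027 -0.0023  0.0855] yang 1.957 turn -0.006 j [-0.46  0.29  1.77  0.    1.08 -2.42] F [ 0.4 -0.7 -0.9] Tz [ 0.1  -0.02  0.01] w 0.0751 t 13.4 z [-0.0024  0.0013 -1.    ]
```

>>> step_arm([
  [[-0.0027,-0.002,0.02,0,0.075],[0,0,0.02,0,0.075],[0,0,0.02,0,0.075],[0,0,0.015,0,0.075],[0,0,0.0105,0,0.07],[0,0,0,0,0.06],[0,0,0,0,0.05],[0,0,0,0,0.046]],
])

```text
clock: 14.4
eef_pos: [0.4802, -0.2238, 0.2599]
orientation: [[-0.926, -0.378, 0.001], [-0.378, 0.926, -0.001], [-0.001, -0.001, -1.0]]
ft_force: [0.5, 0.5, 0.7]
width: 0.0465
```

```bash
python3 go.py .4792 -.2236 .086 1.963
```

```text
grasp [ 0.4804 -0.2239  0.0879] tool shift [0.001  0.0007 0.0019] yang 1.959 turn -0.004 j [-0.46  0.39  1.87  0.    0.88 -2.42] F [0.5 0.5 0.7] Tz [ 0.07  0.01 -0.  ] w 0.0465 t 14.4 z [ 1.3e-03 -6.0e-04 -1.0e+00]
```

>>> step_arm([
  [[0.001,0.0005,0.0015,0,0.046],[0,0,0,0,0.04],[0,0,0,0,0.034],[0,0,0,0,0.034],[0,0,0,0,0.034],[0,0,0,0,0.034]],
], newtons=25)

```text
clock: 15.15
eef_pos: [0.479, -0.224, 0.2579]
orientation: [[-0.925, -0.379, 0.001], [-0.379, 0.925, -0.001], [-0.0, -0.001, -1.0]]
ft_force: [-1.1, -6.4, -0.6]
width: 0.0394
```

```bash
python3 go.py .4792 -.2236 .086 1.963
```

```text
grasp [ 0.4791 -0.2242  0.0859] tool shift [-0.0003  0.0005 -0.0001] yang 1.959 turn -0.004 j [-0.46  0.39  1.88 -0.    0.88 -2.42] F [-1.1 -6.4 -0.6] Tz [-0.84  0.16 -0.03] w 0.0394 t 15.15 z [ 5.e-04 -1.e-03 -1.e+00]
```

>>> step_arm([
  [[0,0.0005,0.0001,0.08,0.034],[0,0,0.0002,0.15,0.034],[0,0,0.0002,0.15,0.034],[0,0,0.0002,0.15,0.034],[0,0,0.0002,0.15,0.034],[0,0,0.0002,0.15,0.034],[0,0,0.0002,0.15,0.034],[0,0,0,0,0.034]],
])

```text
clock: 16.15
eef_pos: [0.479, -0.2232, 0.2566]
orientation: [[-0.831, 0.557, 0.001], [0.557, 0.831, -0.0], [-0.001, 0.001, -1.0]]
ft_force: [-0.5, -3.2, 0.8]
width: 0.04
```

```bash
python3 go.py .4792 -.2236 .086 1.963
```

```text
grasp [ 0.4791 -0.2232  0.0846] tool shift [-0.0003 -0.0003 -0.0014] yang 0.98 turn -0.983 j [-0.46  0.39  1.88  0.    0.87 -1.44] F [-0.5 -3.2  0.8] Tz [-0.57 -0.14 -0.1 ] w 0.04 t 16.15 z [ 1.1e-03 -1.0e-04 -1.0e+00]
```

>>> step_arm([
  [[0,0,0.0002,0.13,0.034],[0,0,0.0002,0.13,0.034],[0,0,0.0002,0.13,0.034],[0,0,0.0002,0.13,0.034],[0,0,0.0002,0.13,0.034],[0,0,0.0002,0.13,0.034],[0,0,0,0,0.034]],
])

```text
clock: 17.02
eef_pos: [0.4794, -0.2229, 0.2556]
orientation: [[-0.2, 0.98, 0.002], [0.98, 0.2, 0.0], [-0.0, 0.002, -1.0]]
ft_force: [3.0, -0.2, -0.2]
width: 0.0389
```

```bash
python3 go.py .4792 -.2236 .086 1.963
```

```text
grasp [ 0.4798 -0.2228  0.0836] tool shift [-0.0006 -0.0007 -0.0024] yang 0.202 turn -1.761 j [-0.46  0.39  1.88  0.    0.87 -0.66] F [ 3.  -0.2 -0.2] Tz [-0.15 -0.57 -0.11] w 0.0389 t 17.02 z [ 2.4e-03  5.0e-04 -1.0e+00]
```

>>> step_arm([
  [[0,0,0.0002,0.1,0.034],[0,0,0.0001,0.1,0.034],[0,0,0.0001,0.1,0.034],[0,0,0,0,0.034]],
])

```text
clock: 17.52
eef_pos: [0.4796, -0.2229, 0.2552]
orientation: [[0.098, 0.995, 0.003], [0.995, -0.098, 0.0], [0.001, 0.003, -1.0]]
ft_force: [5.7, 1.1, 1.0]
width: 0.0395
```

```bash
python3 go.py .4792 -.2236 .086 1.963
```

```text
grasp [ 0.4801 -0.2228  0.0832] tool shift [-0.0008 -0.0008 -0.0028] yang -0.098 turn -2.061 j [-0.46  0.39  1.88  0.    0.87 -0.36] F [5.7 1.1 1. ] Tz [ 0.04 -0.91 -0.04] w 0.0395 t 17.52 z [ 3.1e-03  4.0e-04 -1.0e+00]
```

>>> step_arm([
  [[0,-0.0005,0.0001,0.1,0.034],[0,0,0.0001,0.1,0.034],[0,0,0.0001,0.1,0.034],[0,0,0,0,0.034]],
])

```text
clock: 18.02
eef_pos: [0.4796, -0.2229, 0.2549]
orientation: [[0.388, 0.922, 0.005], [0.922, -0.388, 0.0], [0.002, 0.004, -1.0]]
ft_force: [6.6, 0.5, -1.5]
width: 0.0393
```

```bash
python3 go.py .4792 -.2236 .086 1.963
```

```text
grasp [ 0.4803 -0.2229  0.0829] tool shift [-0.0011 -0.0008 -0.0031] yang -0.398 turn -2.361 j [-0.46  0.39  1.88  0.    0.87 -0.06] F [ 6.6  0.5 -1.5] Tz [ 0.02 -1.23 -0.08] w 0.0393 t 18.02 z [ 4.6e-03  1.0e-04 -1.0e+00]
```

>>> step_arm([
  [[0,0,0.0001,0.1,0.034],[0,0,0.0001,0.1,0.034],[0,0,0,0,0.034]],
])

```text
clock: 18.4
eef_pos: [0.4797, -0.223, 0.2549]
orientation: [[0.561, 0.827, 0.005], [0.828, -0.561, -0.001], [0.002, 0.004, -1.0]]
ft_force: [6.9, 0.1, -0.4]
width: 0.0396
```

```bash
python3 go.py .4792 -.2236 .086 1.963
```

```text
grasp [ 0.4805 -0.2231  0.0829] tool shift [-0.0011 -0.0008 -0.0031] yang -0.596 turn -2.559 j [-0.46  0.39  1.88  0.    0.87  0.14] F [ 6.9  0.1 -0.4] Tz [ 0.07 -1.13  0.39] w 0.0396 t 18.4 z [ 4.8e-03 -8.0e-04 -1.0e+00]
```

>>> step_arm([
  [[0,0,0,0.04,0.034],[0,0,0,0,0.034]],
])

```text
clock: 18.65
eef_pos: [0.4796, -0.223, 0.2549]
orientation: [[0.593, 0.805, 0.005], [0.805, -0.593, -0.001], [0.002, 0.004, -1.0]]
ft_force: [6.8, 0.8, 0.5]
width: 0.0394
```

```bash
python3 go.py .4792 -.2236 .086 1.963; python3 - <<'E'
from h import *
g=get_image("side");k=cv2.resize(g["color"][240:370,290:470,::-1],None,fx=4,fy=4,interpolation=2)
cv2.imwrite("pics/g4.png",k)
E
```

```text
grasp [ 0.4804 -0.2232  0.0829] tool shift [-0.001  -0.0008 -0.0031] yang -0.635 turn -2.598 j [-0.46  0.39  1.88  0.    0.87  0.18] F [6.8 0.8 0.5] Tz [-0.04 -1.14  0.65] w 0.0394 t 18.65 z [ 0.0047 -0.0011 -1.    ]
```

View pics/g4.png

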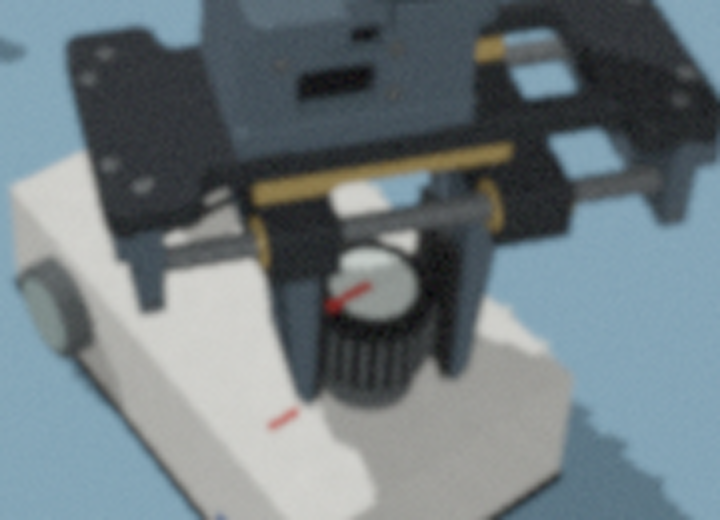

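The side crop shows the cap's red mark, near (350,297), pointing at the housing's own red mark at (283,418). The torque also climbs steeply, from 0.39 to 0.65 N m for 0.04 rad, so the cap is bottomed. Backing off by 1.57 rad plus about 0.07 rad of wind-up.

>>> step_arm([
  [[0,0,-0.0002,-0.1,0.034],[0,0,-0.0002,-0.14,0.034],[0,0,-0.0002,-0.14,0.034],[0,0,-0.0002,-0.14,0.034],[0,0,-0.0002,-0.14,0.034],[0,0,-0.0002,-0.14,0.034],[0,0,-0.0002,-0.14,0.034],[0,0,0,0,0.034]],
])

```text
clock: 19.7
eef_pos: [0.4791, -0.2231, 0.2561]
orientation: [[-0.299, 0.954, 0.003], [0.954, 0.299, -0.0], [-0.001, 0.003, -1.0]]
ft_force: [6.2, 0.1, -0.3]
width: 0.0393
```

>>> step_arm([
  [[0,0,-0.0002,-0.14,0.034],[0,0,-0.0002,-0.14,0.034],[0,0,-0.0002,-0.14,0.034],[0,0,-0.0002,-0.14,0.034],[0,0,-0.0001,-0.14,0.034],[0,0,0,0,0.034],[0,0,0,0,0.034],[0,0,0,0,0.034]],
])

```text
clock: 20.7
eef_pos: [0.4788, -0.2233, 0.257]
orientation: [[-0.841, 0.541, 0.002], [0.541, 0.841, -0.001], [-0.002, 0.001, -1.0]]
ft_force: [5.8, -1.1, 1.0]
width: 0.0393
```

```bash
python3 go.py .4792 -.2236 .086 1.03; python3 - <<'E'
from h import *
g=get_image("side");k=cv2.resize(g["color"][230:370,290:470,::-1],None,fx=4,fy=4,interpolation=2)
cv2.imwrite("pics/g5.png",k)
E
```

```text
grasp [ 0.4792 -0.2234  0.085 ] tool shift [-0.0001 -0.0002 -0.001 ] yang 0.999 turn -0.031 j [-0.46  0.39  1.88  0.    0.87 -1.46] F [ 5.8 -1.1  1. ] Tz [-0.24 -0.91  0.1 ] w 0.0393 t 20.7 z [ 2.3e-03 -7.0e-04 -1.0e+00]
```

View pics/g5.png

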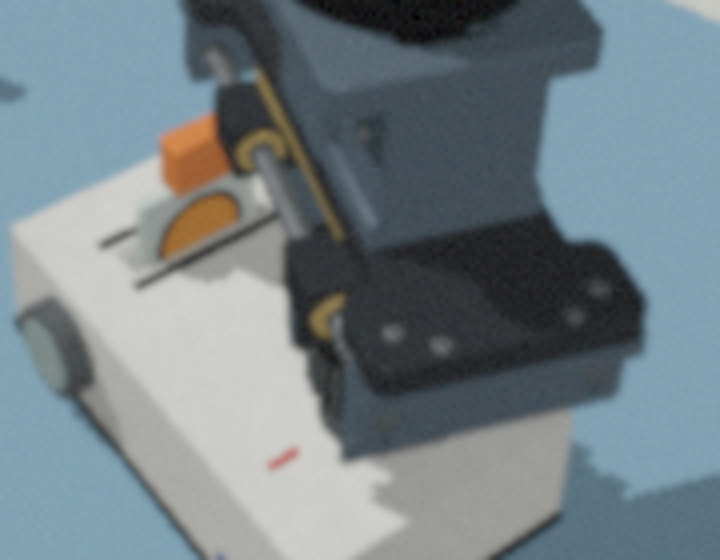

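The filter is upright and clear of the gripper body, with its handle at (190,155) in the crop. The cap is hidden behind the gripper, but the tool turned back 1.63 rad, about 0.07 of it wind-up, so the cap is about 1.57 rad off its stop. The grip is holding at 39 mm. Handing in.

```bash
python3 -c "
from plant import finish_job
print(finish_job())"
```

```text
the job is handed in; nothing more can be done
None
```

I handed the job in at about 21 s on the robot's clock. The filter is in the slot and released, and the gripper is still holding the cap a quarter turn off its stop. No verdict came back.

- **Filter:** I lifted the orange-handled filter out of the rack, turned it in line with the slot and lowered it. It touched bottom at the expected height, with 8 N of contact force at grasp z 0.093 m. The last picture shows it upright and untouched.
- **Cap, screwing down:** It bottomed out after about 2.5 rad clockwise. Torque rose from 0.39 to 0.65 N m over 0.04 rad, and the cap's red mark pointed at the mark on the housing.
- **Cap, backing off:** I turned it back 1.63 rad. About 0.07 rad of that was wind-up, so it should sit near 1.57 rad. The grip was set to 25 N with the fingers at 39 mm.
- **Bystanders:** I kept clear of the green filter, the oil bottle and the canister, but did not measure them again at the end.

- **Not confirmed:** the gripper hid the cap in the last picture, so its final angle comes only from how far the tool turned.
- **Disagreed:** a sideways force of about 6 N remained on the wrist, which suggests the grip is under 1 mm off the cap's axis. The torque readings while screwing down, before the stop, were small and had the opposite sign to what I expected.

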